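# Put the mixed-up tubes on the rocking mixer back in their own cradles

### The arm

A 6-joint arm with a two-finger parallel gripper is mounted at the origin on a cart in front of the work surface, level with it; the furniture and walls round the work are solid. World frame = base frame: x ahead of the robot, y to its left, z up, the work surface at z = 0. Lengths are in mm, angles in degrees, forces in N, time in s.
With the tool pointing down it reaches from about 300 to 850 mm from the base axis. Payload 4.2 kg.
Tool frame: the origin (TCP) lies on the centre line of the jaws, within the pads' length; the fingertips stand 14 mm ahead of it and the grasp point (between the pads) lies 5 mm behind it (env.finger_overhang is the z of the fingertips in the tool frame, in mm); z points along the fingers, y is the line along which they close (so a half turn about z gives the same grasp; the last joint's range is limited). The gripper opens to 91 mm and grips with 3 to 60 N. Pads are 32 mm wide; open, the fingers measure 118 mm over their backs; the gripper's body (76 mm by 178 mm) begins 60 mm behind the grasp point.
Start: joints at [74.255, 18.312, 89.639, -0, 72.044, -1.146], TCP at [144.931, 556.45, 227.976] pointing down, gripper open.
Joint ranges: [-177.97, 177.97], [-48.28, 115.42], [12.27, 149.76], [-77.06, 257.06], [2.81, 150.46], [-146.56, 146.56]. Speed limits (degrees/s): [147.25, 147.25, 180, 180, 180, 180].

### API

Orientations are given as [roll, pitch, yaw] about the fixed x, y, z axes, in that order (R = Rz(yaw) Ry(pitch) Rx(roll)).
In Python, from workcell import sensors, viewer, env gives the robot as it stands. The module is installed in compiled form; this text tells all that it offers.
- The arm moves only by the tool step_arm, never from a script. Its argument "plan" is one flat list of numbers, 6 for each row, row after row: the shift along the tool's x, y, z in cm, then the turn, a rotation vector about the tool's x, y, z in rad. In form: [x, y, z, wx, wy, wz, x, y, z, wx, wy, wz, ...]. A call has 1 to 5 rows; each row shifts and turns the commanded pose from where the row before left it, along the tool's axes as they then stand; what a row does not reach is not made up. A row lasts 1/12 s, in which the tool goes at most 41.7 mm and 7.16 degrees, less where a joint would pass 70% of its speed; a pose out of reach is approached as far as the arm can. A call is refused whole if a number of a shift passes 4.17 or a number of a turn 0.125, either way. A call with a gripper value outside its range is refused whole. "hand" is the finger opening in cm, from 0 to 9.12, set as the call begins (left out, the last holds). The fingers move at their own pace and stop on an object; "newtons" is the grip in N (left out, the last holds). Time passes only in rows, so rows that do not move let the fingers close. It gives the time, the measured TCP pose, the force, the opening and the grip force at its end, in the units of the state.
- sensors.state(): the state, without advancing time (a new reading comes with each control period).
- viewer.grab_frame(name): name is "side" or "top" or "wrist"; returns a dict with "img" (420x560x3 uint8, red, green, blue), "fx", "fy", "cx", "cy" (pixels), "position" and "attitude" of the camera in the world. Camera axes: x right, y down, z forward; pixel columns grow to the right and rows downward; lengths in mm; the calibration is good to about 2 mm. A picture is of the moment at which its call begins. There is no depth.
- env.job_done(): hands the job in; it is judged then, once.
Trained networks look in a picture, given as the dict that the camera call returned (one of the last four; its "shot" number tells which), for a name from the list of things; names that differ only in an ending like _2 or _b are one class to them, and where a whole thing is asked for, a point or a joint stands for the part that bears it (a point fixed in the world has none). Each returns a list of dicts, best first, with "score" (0 to 1); they miss things now and then, are a little off and sometimes report something else, mostly with a low value. They report only what shows in the picture. A call takes as long as a camera call. They do not tell look-alikes from the thing itself.
- viewer.boxes_of(name, picture): "location" ([column, row] in pixels, amid what is visible of it).
- viewer.pinpoint(name, picture): "location" ([column, row] in pixels: a listed point, or the origin of a listed thing).
The state is a dict: "time_s": time; "qpos": joint angles; "qvel": joint speeds; "effort": joint torques, N m; "ee_pos": TCP position; "ee_rot": TCP orientation; "force": force on the tool from outside, world axes, zero at the start; "torque": the same for the moment, N m; "gripper_width": finger opening in mm; "gripper_force": force on a finger pad.
Only numpy, scipy, OpenCV 4.12 (cv2) and the standard library are available. Lean on these libraries where they do the work, as an engineer would, in place of code of your own. Each camera call takes 0.05 s, during which the arm holds its last target. There are 200 camera calls.

### The job

The four capped tubes lying on the rocking mixer's tray have been put in each other's places. Lay each tube in the V-place whose clip has the colour of its cap, resting in both wires with the cap at the clip end as now; use the spare place with the white clip on the way, and leave it empty at the end. Set the tubes down, do not drop them.

Things in the scene. Friction and masses are not known exactly. Their poses are not given: they have to be found in the camera images.
- tube_red: 15 ml conical centrifuge tube, clear plastic, red screw cap; 118 mm long over all, barrel 16 mm across, cap 21 mm across and 16 mm long, about 20 g, rigid. Lies level in a V-place of the mixer. Origin: the pointed tip, on the axis; z runs along the tube to the cap. Grip from above across the barrel 58 mm from the tip, between the two wires, fingers opened only part way to clear the neighbours.
- tube_blue: 15 ml conical centrifuge tube, clear plastic, blue screw cap; 118 mm long over all, barrel 16 mm across, cap 21 mm across and 16 mm long, about 20 g, rigid. Lies level in a V-place of the mixer. Origin: the pointed tip, on the axis; z runs along the tube to the cap. Grip from above across the barrel 58 mm from the tip, between the two wires, fingers opened only part way to clear the neighbours.
- tube_green: 15 ml conical centrifuge tube, clear plastic, green screw cap; 118 mm long over all, barrel 16 mm across, cap 21 mm across and 16 mm long, about 20 g, rigid. Lies level in a V-place of the mixer. Origin: the pointed tip, on the axis; z runs along the tube to the cap. Grip from above across the barrel 58 mm from the tip, between the two wires, fingers opened only part way to clear the neighbours.
- tube_yellow: 15 ml conical centrifuge tube, clear plastic, yellow screw cap; 118 mm long over all, barrel 16 mm across, cap 24 mm across and 16 mm long, about 20 g, rigid. Lies level in a V-place of the mixer. Origin: the pointed tip, on the axis; z runs along the tube to the cap. Grip from above across the barrel 58 mm from the tip, between the two wires, fingers opened only part way to clear the neighbours.
- clip_red: Red plastic clip, 36 mm wide, on the tray's front rail: marks the V-place behind it, the place of the red-capped tube. Fixed. Origin: rail axis at mid-clip; x level along the place away from the clip, y across, z up. A tube properly laid here has its axis along x, 15 mm above the origin, cap next to the clip, tip at x = 147 mm, middle at x = 89 mm.
- clip_blue: Blue plastic clip, 36 mm wide, on the tray's front rail: marks the V-place behind it, the place of the blue-capped tube. Fixed. Origin: rail axis at mid-clip; x level along the place away from the clip, y across, z up. A tube properly laid here has its axis along x, 15 mm above the origin, cap next to the clip, tip at x = 147 mm, middle at x = 89 mm.
- clip_green: Green plastic clip, 36 mm wide, on the tray's front rail: marks the V-place behind it, the place of the green-capped tube. Fixed. Origin: rail axis at mid-clip; x level along the place away from the clip, y across, z up. A tube properly laid here has its axis along x, 15 mm above the origin, cap next to the clip, tip at x = 147 mm, middle at x = 89 mm.
- clip_yellow: Yellow plastic clip, 36 mm wide, on the tray's front rail: marks the V-place behind it, the place of the yellow-capped tube. Fixed. Origin: rail axis at mid-clip; x level along the place away from the clip, y across, z up. A tube properly laid here has its axis along x, 15 mm above the origin, cap next to the clip, tip at x = 147 mm, middle at x = 89 mm.
- clip_white: White plastic clip, 36 mm wide, on the tray's front rail: marks the V-place behind it, the spare place, empty at the start. Fixed. Origin: rail axis at mid-clip; x level along the place away from the clip, y across, z up. A tube properly laid here has its axis along x, 15 mm above the origin, cap next to the clip, tip at x = 147 mm, middle at x = 89 mm.
- rocker: Fixed rocking mixer with level tray 300 x 196 mm, floor 84 mm above the worktop; 5 V-places along x, 56 mm apart. Each: V notches 44 mm wide, 22 mm deep, in two 5 mm steel wires across the tray at x = -27 and 27 mm, open between. Above the worktop: wire tops 122 mm, lying tube axis 115 mm. Clip rail at x = -88 mm. Origin: on the worktop under tray centre; x from the clips to the back.
Not all that is in view belongs to the job. What is shaped like the tube_yellow but orange or purple is not meant.

How it is judged:
By the outcome, as a careful person would: the job done as asked, in the order asked, and still so for the second after the job is handed in, with the robot touching nothing.
It also fails if it takes over 120 s, if anything falls off the work surface, if the arm or the gripper's body presses on something with over 40 N, if the wrist force passes 120 N, or if a joint passes its speed limit or range.

## Working session

There is one attempt and no reset: what is moved stays moved. The work goes in short steps, Python scripts to look and compute and a tool call to move; the robot and the scene stay as the last step left them, time stands still between calls to the robot, and variables do not carry over. Pictures are saved under pics/ and viewed, at most 14 in all, crops included, and the job is handed in when it is done.

Besides the shell and the picture viewer there is one more tool, called after ">>>" as a command line: name --argument value ..., lists and objects as JSON in quotes. step_arm: Moves the arm, as the interface text tells. Its arguments: {"type":"object","properties":{"plan":{"type":"array","items":{"type":"number"}},"hand":{"type":"number"},"newtons":{"type":"number"}},"required":["plan"]}

```bash
mkdir -p pics
cat > h.py <<'E'
import numpy as np,cv2
from scipy.spatial.transform import Rotation as R
from workcell import sensors,viewer,env
def ray(p,uv):
    a=p["attitude"]; a=np.array(a)
    Rm=a if a.shape==(3,3) else R.from_euler('xyz',a,degrees=True).as_matrix()
    return np.array(p["position"]),Rm@np.array([(uv[0]-p["cx"])/p["fx"],(uv[1]-p["cy"])/p["fy"],1])
def at(p,uv,z):
    o,d=ray(p,uv); return o+d*(z-o[2])/d[2]
def save(p,n): cv2.imwrite(f'pics/{n}.png',p["img"][:,:,::-1])
E
python3 - <<'E'
from h import *
s=sensors.state(); print(s)
for n in ["top","side"]:
    p=viewer.grab_frame(n); save(p,n+"0"); print(n,p["position"],p["attitude"],p["fx"])
    for c in "red blue green yellow white".split():
        for k,z in (("clip_",100),("tube_",115)):
            if k+c=="tube_white": continue
            for d in viewer.pinpoint(k+c,p)[:3]: print(k+c,np.round(d["location"]),round(d["score"],2),at(p,d["location"],z).round(1))
E
```

```text
{'time_s': 0.0, 'qpos': array([ 7.42555842e+01,  1.83510106e+01,  8.97077012e+01, -1.65365015e-03,
        7.20440063e+01, -1.14561382e+00]), 'qvel': array([ 0.01196653,  0.06558293,  0.1254046 ,  0.06336787, -0.01618729,
        0.02565648]), 'effort': array([ 1.69817686e-03, -4.12461770e+01, -2.31981236e+01,  7.30171893e-02,
        4.55566426e-02, -1.50653468e-04]), 'ee_pos': array([144.79896686, 555.95868031, 227.11781274]), 'ee_rot': array([-1.79897271e+02, -4.81805912e-04,  1.65401709e+02]), 'force': array([ 0.05699725,  0.14732084, -1.01000823]), 'torque': array([ 0.02436004,  0.01583715, -0.01678176]), 'gripper_force': 0.0, 'gripper_width': 91.29320592097916}
top [513.01309108  46.54237299 946.23825697] [-173.62232087   -0.91700749  -89.84914935] 447.4340053868564
clip_red [175. 270.] 0.63 [488.2 234.5 100. ]
clip_red [234. 280.] 0.6 [469.2 124.8 100. ]
tube_red [271. 204.] 0.92 [611.5  55.7 115. ]
clip_blue [233. 277.] 0.6 [475.1 126.  100. ]
clip_blue [263. 276.] 0.54 [476.7  70.2 100. ]
clip_green [292. 284.] 0.64 [463.5  15.2 100. ]
tube_green [239. 197.] 0.97 [624.2 115.
[... 186 characters left out ...]
4 [636.4 215.  115. ]
clip_white [205. 272.] 0.56 [483.7 178.3 100. ]
side [369.17383116 811.58809354 479.17899267] [-115.83192615    1.15600537 -165.45801592] 405.4084196139283
clip_red [302. 252.] 0.74 [485.8 230.8 100. ]
tube_red [259. 196.] 0.65 [616.5  55.7 115. ]
clip_blue [313. 222.] 0.5 [486.9 119.7 100. ]
tube_blue [269. 185.] 0.64 [612.3  -7.9 115. ]
tube_blue [309. 240.] 0.64 [476.4 214.  115. ]
clip_green [328. 197.] 0.46 [474.1   0.6 100. ]
tube_green [246. 208.] 0.94 [625.3 117.5 115. ]
clip_yellow [327. 209.] 0.61 [469.   56.1 100. ]
tube_yellow [223. 231.] 0.83 [635.7 215.7 115. ]
tube_yellow [241. 192.] 0.62 [660.4  44.  115. ]
clip_white [310. 240.] 0.64 [479.  188.6 100. ]
```

Run:
```python
import cv2
a=cv2.imread('pics/top0.png')[130:330,130:410]; cv2.imwrite('pics/top0c.png',cv2.resize(a,None,fx=2.8,fy=2.8,interpolation=2))
a=cv2.imread('pics/side0.png'); cv2.imwrite('pics/side0c.png',cv2.resize(a[120:320,150:430],None,fx=2.8,fy=2.8,interpolation=2))
```

```text
(no output)
```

View pics/top0c.png

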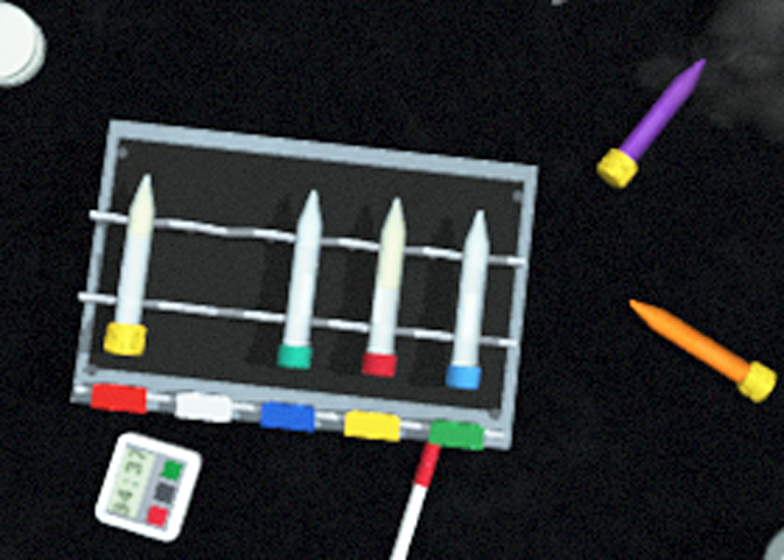

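View pics/side0c.png

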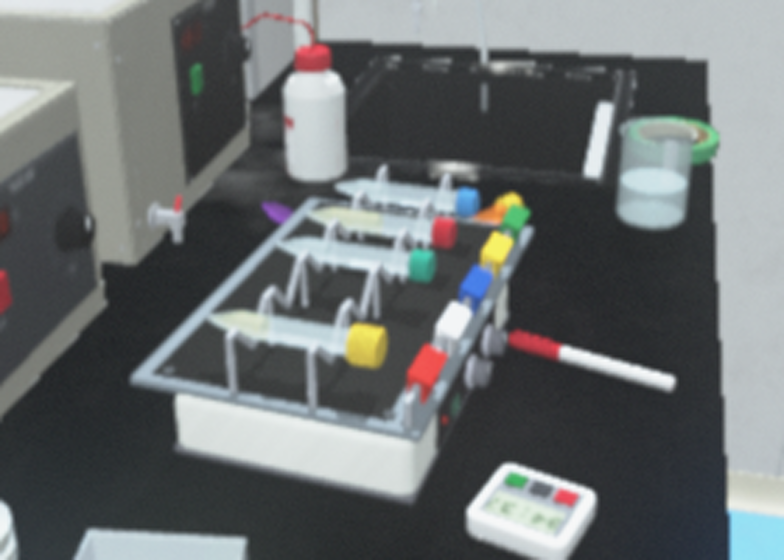

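Top view: the places by clip, left to right, are red (holds yellow tube), white (empty), blue (green tube), yellow (red tube) and green (blue tube). The orange and purple tubes on the right are decoys. The plan is two swaps through the spare place. First I move over the tray for a wrist view.

```bash
cat >> h.py <<'E'
def go(x,y,z,yaw=None):
    s=sensors.state(); r=R.from_euler('xyz',s["ee_rot"],degrees=True)
    d=r.inv().apply(np.array([x,y,z])-s["ee_pos"])/10
    print("tool shift cm",d.round(2),"rows",np.ceil(np.linalg.norm(d)/4.1))
    if yaw is not None: print("rotvec",(r.inv()*R.from_euler('xyz',[180,0,yaw],degrees=True)).as_rotvec().round(4))
E
python3 -c "
from h import *
go(520,130,330,172.3)"
```

```text
tool shift cm [-47.04 -31.82 -10.21] rows 15.0
rotvec [ 1.000e-04  0.000e+00 -1.204e-01]
```

>>> step_arm --plan '[-3.14,-2.12,-0.68,0,0,0,-3.14,-2.12,-0.68,0,0,0,-3.14,-2.12,-0.68,0,0,0,-3.14,-2.12,-0.68,0,0,0,-3.14,-2.12,-0.68,0,0,0]' --hand 4.0

```text
time_s: 1.42
ee_pos: [270.9, 412.9, 262.3]
ee_rot: [180.0, 0.0, 165.4]
force: [0.4, 0.2, -0.1]
gripper_width: 60.6
gripper_force: 0.0
```

>>> step_arm --plan '[-3.14,-2.12,-0.68,0,0,0,-3.14,-2.12,-0.68,0,0,0,-3.14,-2.12,-0.68,0,0,0,-3.14,-2.12,-0.68,0,0,0,-3.14,-2.12,-0.68,0,0,0]'

```text
time_s: 1.83
ee_pos: [396.2, 270.5, 296.5]
ee_rot: [180.0, 0.0, 165.4]
force: [1.4, 0.5, 0.2]
gripper_width: 40.1
gripper_force: 0.0
```

>>> step_arm --plan '[-3.14,-2.12,-0.68,0,0,0,-3.14,-2.12,-0.68,0,0,0,-3.14,-2.12,-0.68,0,0,0,-3.14,-2.12,-0.68,0,0,0,-3.14,-2.12,-0.68,0,0,0]'

```text
time_s: 2.25
ee_pos: [521.5, 128.3, 330.5]
ee_rot: [180.0, 0.0, 165.4]
force: [0.0, 1.0, 0.2]
gripper_width: 39.6
gripper_force: 0.0
```

>>> step_arm --plan '[0,0,0,0,0,-0.12,0,0,0,0,0,0,0,0,0,0,0,0,0,0,0,0,0,0]'

```text
time_s: 2.58
ee_pos: [519.9, 130.6, 329.8]
ee_rot: [180.0, -0.0, 172.2]
force: [-0.1, -0.1, -0.0]
gripper_width: 40.2
gripper_force: 0.0
```

Run:
```python
from h import *
s=sensors.state(); print(s["time_s"],s["ee_pos"],s["ee_rot"],s["gripper_width"])
p=viewer.grab_frame("wrist"); save(p,"w0"); print(p["position"],p["attitude"],p["fx"],p["cx"],p["cy"])
for c in "red blue green yellow white".split():
    for k,z in (("clip_",100),("tube_",115)):
        if k+c=="tube_white": continue
        for d in viewer.pinpoint(k+c,p)[:2]: print(k+c,np.round(d["location"]),round(d["score"],2),at(p,d["location"],z).round(1))
```

```text
2.5833 [519.89194988 130.5904794  329.77351862] [ 1.79987557e+02 -4.36551325e-02  1.72203721e+02] 40.19498623589477
[452.13796237 141.85412795 485.67304002] [ 1.65957192e+02 -1.87703497e-02  8.21786975e+01] 315.61524615757867 284.13866592752737 210.5588680631355
clip_red [369. 149.] 0.75 [486.3 239.9 100. ]
clip_blue [273. 150.] 0.96 [471.2 125.4 100. ]
clip_green [187. 155.] 0.85 [463.4  22.5 100. ]
tube_green [277. 269.] 0.77 [619.1 110.3 115. ]
tube_green [281. 205.] 0.21 [536.8 126.  115. ]
clip_yellow [231. 154.] 0.67 [469.8  75.2 100. ]
tube_yellow [127. 219.] 0.86 [528.5 -61.5 115. ]
tube_yellow [279. 203.] 0.43 [533.8 124.5 115. ]
clip_white [326. 153.] 0.65 [483.2 188.  100. ]
```

View pics/w0.png

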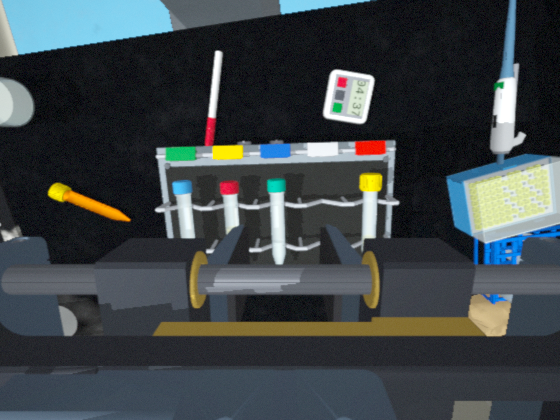

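```bash
cat > fit.py <<'E'
from h import *
from scipy.optimize import least_squares
HS={"red":(174,6),"blue":(95,125),"green":(55,90),"yellow":(22,35)}
def blobs(p,c):
    h=cv2.cvtColor(p["img"],cv2.COLOR_RGB2HSV); a,b=HS[c]
    H=h[...,0]; m=((H>=a)|(H<=b)) if a>b else ((H>=a)&(H<=b))
    m=(m&(h[...,1]>110)&(h[...,2]>70)).astype('uint8')
    n,_,st,ce=cv2.connectedComponentsWithStats(m)
    return [ce[i] for i in range(1,n) if 25<st[i,4]<900]
place={"red":0,"white":1,"blue":2,"yellow":3,"green":4}
def pix(p,X):
    a=np.array(p["attitude"]); Rm=a if a.shape==(3,3) else R.from_euler('xyz',a,degrees=True).as_matrix()
    q=Rm.T@(X-np.array(p["position"])); return np.array([p["cx"]+p["fx"]*q[0]/q[2],p["cy"]+p["fy"]*q[1]/q[2]])
def world(v,r): 
    c,s=np.cos(v[2]),np.sin(v[2]); return np.array([v[0]+c*r[0]-s*r[1],v[1]+s*r[0]+c*r[1],r[2]])
def obs(p,where,v,hc):
    o=[]
    for c,i in place.items():
        if c in HS:
            L=[(c+" clip",[-88,(2-i)*56,hc])]
            if c in where: L.append((c+" cap",[-51,(2-where[c])*56,120]))
            for n,r in L:
                q=pix(p,world(v,r)); B=blobs(p,c)
                if B:
                    b=min(B,key=lambda b:np.linalg.norm(b-q))
                    if np.linalg.norm(b-q)<9: o.append((n,r,b))
    return o
E
python3 - <<'E'
from fit import *
w={"yellow":0,"green":2,"red":3,"blue":4}
P={n:viewer.grab_frame(n) for n in ("wrist","top","side")}
for use in (["wrist"],["top"],["side"],["wrist","top","side"]):
    v=np.array([563,123,np.radians(-7.8)]);hc=104
    for k in range(3):
        O=[(P[u],)+o for u in use for o in obs(P[u],w,v,hc)]
        f=lambda q:np.concatenate([(pix(p,world(q,r))-b) for p,n,r,b in O])
        v=least_squares(f,v,loss='soft_l1').x
    print(use,v[:2].round(1),np.degrees(v[2]).round(2),len(O))
    for (p,n,r,b),e in zip(O,f(v).reshape(-1,2)): print(n,b.round(),e.round(1),end='; ')
    print()
for i in range(5): print(i,world(v,[1,(2-i)*56,110]).round(1))
E
```

```text
['wrist'] [560.1 118.8] -6.13 8
red clip [370. 146.] [-0.7  0.9]; red cap [229. 186.] [-1.1 -1.9]; blue clip [275. 149.] [-0.   0.7]; blue cap [182. 186.] [-1.4  0.1]; yellow clip [228. 151.] [0.9 0.6]; yellow cap [371. 181.] [ 1.4 -0.7]; green clip [181. 152.] [0.7 0.5]; green cap [276. 184.] [ 0.1 -1.1]; 
['top'] [560. 118.] -5.37 2
blue cap [295. 264.] [-0.   0.3]; green clip [293. 285.] [ 0.  -0.3]; 
['side'] [561.  118.6] -6.06 8
red clip [302. 251.] [-0.2  1.5]; red cap [308. 203.] [ 0.8 -1.8]; blue clip [319. 221.] [-0.2  1.3]; blue cap [317. 191.] [-0.1 -1. ]; yellow clip [327. 209.] [-0.1  1.7]; yellow cap [281. 243.] [ 0.2 -1.8]; green clip [334. 198.] [-1.3  1.6]; green cap [300. 214.] [ 0.5 -1.8]; 
['wrist', 'top', 'side'] [560.5 118.6] -6.08 18
red clip [370. 146.] [-0.8  1.2]; red cap [229. 186.] [-1.2 -1.5]; blue clip [275. 149.] [-0.2  1. ]; blue cap [182. 186.] [-1.5  0.5]; yellow clip [228. 151.] [0.7 1. ]; yellow cap [371. 181.] [ 1.3 -0.5]; green clip [181. 152.] [0.6 0.9]; green cap [276. 184.] [-0.  -0.8]; blue cap [295. 264.] [-0.8  0.7]; green clip [293. 285.] [-1.   0.1]; red clip [302. 251.] [0.1 1.6]; red cap [308. 203.] [ 1.  -1.8]; blue clip [319. 221.] [0.  1.4]; blue cap [317. 191.] [ 0.1 -1. ]; yellow clip [327. 209.] [0.1 1.7]; yellow cap [281. 243.] [ 0.5 -1.8]; green clip [334. 198.] [-1.1  1.6]; green cap [300. 214.] [ 0.7 -1.8]; 
0 [573.4 229.9 110. ]
1 [567.4 174.2 110. ]
2 [561.5 118.5 110. ]
3 [555.6  62.9 110. ]
4 [549.7   7.2 110. ]
```

```bash
python3 -c "
from h import *
go(573.4,229.9,165,173.9)"
```

```text
tool shift cm [-3.89 10.61 16.5 ] rows 5.0
rotvec [ 0.0001  0.0001 -0.0284]
```

>>> step_arm --plan '[-0.78,2.12,3.3,0,0,0,-0.78,2.12,3.3,0,0,0,-0.78,2.12,3.3,0,0,0,-0.78,2.12,3.3,0,0,0,-0.78,2.12,3.3,0,0,-0.028]' --newtons 12

```text
time_s: 3.65
ee_pos: [573.9, 230.6, 163.6]
ee_rot: [180.0, 0.0, 173.9]
force: [0.9, -0.0, -1.0]
gripper_width: 40.1
gripper_force: 0.0
```

>>> step_arm --plan '[0,0,0,0,0,0,0,0,0,0,0,0,0,0,0,0,0,0]'

```text
time_s: 3.9
ee_pos: [573.9, 229.6, 165.9]
ee_rot: [180.0, 0.1, 173.9]
force: [-0.3, -0.1, 0.5]
gripper_width: 39.7
gripper_force: 0.0
```

Run:
```python
from h import *
print(sensors.state()["ee_pos"],sensors.state()["ee_rot"])
go(573.4,229.9,110,173.9)
p=viewer.grab_frame("wrist"); save(p,"w1")
q=viewer.grab_frame("side"); save(q,"s1")
cv2.imwrite("pics/b1.png",np.vstack([p["img"][60:300,:,::-1],q["img"][110:350,:,::-1]]))
```

```text
[573.88788412 229.56265947 165.90879128] [1.79991064e+02 6.06635774e-02 1.73869209e+02]
tool shift cm [0.06 0.03 5.59] rows 2.0
rotvec [ 0.0002  0.0011 -0.0005]
```

View pics/b1.png

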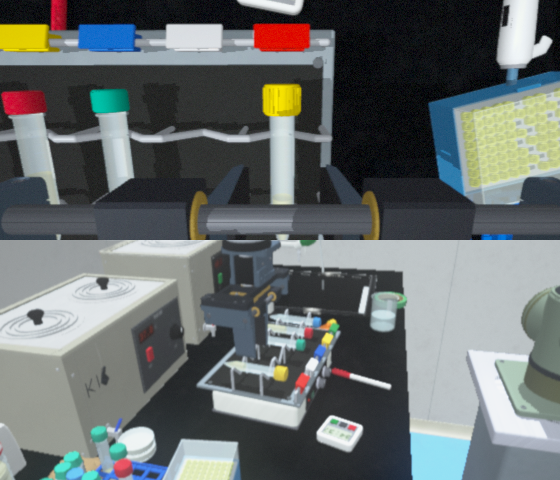

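The yellow tube (column 283) is centred between the fingers. I'll refine the fit from this closer view.

Run:
```python
from fit import *
w={"yellow":0,"green":2,"red":3,"blue":4}
p=viewer.grab_frame("wrist")
v=np.array([560.5,118.6,np.radians(-6.1)])
h=cv2.cvtColor(p["img"],cv2.COLOR_RGB2HSV)
for c in HS:
    for b in blobs(p,c): print(c,b.round())
import fit
for c,i in place.items():
    if c in w: print(c,"cap pred",pix(p,world(v,[-51,(2-w[c])*56,122])).round(1),pix(p,world(v,[-51,(2-w[c])*56,115])).round(1))
    print(c,"clip",pix(p,world(v,[-88,(2-i)*56,104])).round(1))
```

```text
red [260.   4.]
red [58. 73.]
blue [519.   1.]
blue [514. 263.]
blue [469. 312.]
green [513.  16.]
green [254.  43.]
green [110. 159.]
yellow [196. 280.]
yellow [372. 279.]
red cap pred [ 14.2 157.4] [ 23.1 156.5]
red clip [281.3  97.7]
white clip [195.9  97.8]
blue cap pred [-74.9 157.6] [-63.1 156.7]
blue clip [110.5  97.9]
yellow cap pred [281.3 156.9] [281.4 156.1]
yellow clip [25.  98.1]
green cap pred [103.3 157.3] [109.3 156.4]
green clip [-60.6  98.2]
```

>>> step_arm --plan '[0.06,0.03,1.9,0,0,0,0,0,1.9,0,0,0,0,0,1.79,0,0,0,0,0,0,0,0,0]'

```text
time_s: 4.38
ee_pos: [571.2, 228.9, 107.4]
ee_rot: [-179.9, -0.2, 173.8]
force: [-0.8, -0.1, -1.2]
gripper_width: 39.9
gripper_force: 0.0
```

>>> step_arm --plan '[0,0,0,0,0,0,0,0,0,0,0,0,0,0,0,0,0,0,0,0,0,0,0,0,0,0,0,0,0,0]' --hand 1.0

```text
time_s: 4.8
ee_pos: [573.6, 228.4, 110.7]
ee_rot: [-179.8, 0.1, 173.9]
force: [-0.1, -6.5, 3.5]
gripper_width: 15.6
gripper_force: 12.0
```

```bash
python3 -c "
from h import *
print(sensors.state())
go(567.4,174.2,110,173.9)"
```

```text
{'time_s': 4.8, 'qpos': array([ 20.75119236,  27.2484245 ,  93.36554985,  -0.24821819,
        59.33170833, -63.0675286 ]), 'qvel': array([-0.10966013, -0.08481689, -0.0561562 ,  0.31670319,  0.00485148,
        0.09693782]), 'effort': array([ 3.70369367e+00, -4.43365288e+01, -2.04538393e+01,  1.60266191e+00,
       -6.52598329e-01,  1.44110306e-02]), 'ee_pos': array([573.61021318, 228.35114949, 110.722798  ]), 'ee_rot': array([-1.79834044e+02,  1.44973044e-01,  1.73945438e+02]), 'force': array([-0.08371645, -6.52180074,  3.54426312]), 'torque': array([-1.10002532,  0.0105648 , -0.0492511 ]), 'gripper_force': 12.000057399272919, 'gripper_width': 15.649145710643769}
tool shift cm [ 0.05 -5.45  0.09] rows 2.0
rotvec [-0.0029  0.0025  0.0008]
```

>>> step_arm --plan '[0,0,-1.2,0,0,0,0,0,-2.0,0,0,0,0,0,-1.8,0,0,0,0,-2.0,-0.5,0,0,0,0,-2.0,0,0,0,0]'

```text
time_s: 5.22
ee_pos: [570.1, 191.2, 167.1]
ee_rot: [179.8, 0.3, 174.0]
force: [-0.1, -0.3, -0.7]
gripper_width: 15.4
gripper_force: 12.0
```

>>> step_arm --plan '[0,-1.2,0,0,0,0,0,-0.5,0,0,0,0,0,0,0,0,0,0,0,0,0,0,0,0]'

```text
time_s: 5.55
ee_pos: [566.9, 173.8, 164.0]
ee_rot: [180.0, 0.0, 173.8]
force: [0.0, 0.5, -1.3]
gripper_width: 15.4
gripper_force: 12.0
```

Run:
```python
from h import *
s=sensors.state();print(s["force"],s["torque"],s["gripper_width"])
go(567.3,173,110,173.9)
p=viewer.grab_frame("wrist"); save(p,"w2")
q=viewer.grab_frame("side")
cv2.imwrite("pics/b2.png",np.vstack([p["img"][60:300,:,::-1],cv2.resize(q["img"][150:350,100:520,::-1],(560,267))]))
```

```text
[ 0.04612705  0.4707687  -1.3363    ] [ 0.02059405 -0.00890947  0.00497998] 15.378582342935655
tool shift cm [-0.04 -0.08  5.4 ] rows 2.0
rotvec [ 0.0008  0.     -0.001 ]
```

View pics/b2.png

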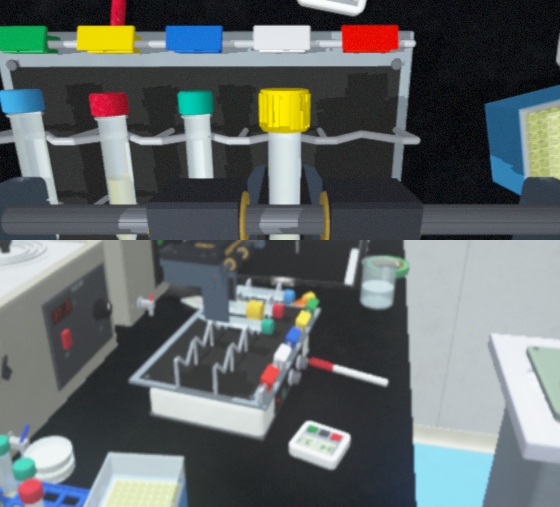

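The yellow tube is held level over the white place, with its cap at column 285 and the white clip at column 282. Now I lower it.

>>> step_arm --plan '[-0.04,-0.08,2.0,0,0,0,0,0,2.0,0,0,0,0,0,0.9,0,0,0,0,0,0.3,0,0,0,0,0,0.2,0,0,0]'

```text
time_s: 6.07
ee_pos: [565.8, 172.6, 110.4]
ee_rot: [-179.9, -0.2, 173.9]
force: [-7.6, -3.1, 13.5]
gripper_width: 15.3
gripper_force: 12.0
```

>>> step_arm --plan '[0,0,0,0,0,0,0,0,0,0,0,0,0,0,0,0,0,0]'

```text
time_s: 6.32
ee_pos: [567.1, 172.6, 110.8]
ee_rot: [-180.0, 0.0, 173.9]
force: [-2.7, -1.4, 4.2]
gripper_width: 15.5
gripper_force: 12.0
```

>>> step_arm --plan '[0,0,0,0,0,0,0,0,0,0,0,0,0,0,0,0,0,0,0,0,0,0,0,0,0,0,-1.5,0,0,0]' --hand 4.0

```text
time_s: 6.73
ee_pos: [565.5, 172.3, 122.5]
ee_rot: [-179.9, -0.3, 173.9]
force: [-0.1, -0.6, -0.2]
gripper_width: 39.9
gripper_force: 0.0
```

>>> step_arm --plan '[0,0,-3.0,0,0,0,0,-3.0,-1.0,0,0,0,0,-4.0,0,0,0,0,0,-3.0,0,0,0,0,0,-1.2,0,0,0,0]'

```text
time_s: 7.15
ee_pos: [554.8, 58.3, 165.3]
ee_rot: [-179.9, 0.0, 173.8]
force: [-0.9, 0.1, -0.4]
gripper_width: 40.0
gripper_force: 0.0
```

>>> step_arm --plan '[0,0,0,0,0,0,0,0,0,0,0,0,0,0,0,0,0,0]'

```text
time_s: 7.4
ee_pos: [555.5, 62.3, 164.9]
ee_rot: [179.9, 0.0, 173.9]
force: [0.2, 0.1, 0.4]
gripper_width: 40.5
gripper_force: 0.0
```

Run:
```python
from h import *
s=sensors.state();print(s["ee_pos"],s["force"],s["gripper_width"])
go(555.4,61.7,110,173.9)
p=viewer.grab_frame("wrist"); save(p,"w3")
q=viewer.grab_frame("side")
cv2.imwrite("pics/b3.png",np.vstack([p["img"][60:300,:,::-1],cv2.resize(q["img"][150:350,100:520,::-1],(560,267))]))
```

```text
[555.51000388  62.34410117 164.90343505] [0.15876962 0.14074733 0.38160455] 40.50998920346941
tool shift cm [ 0.   -0.07  5.49] rows 2.0
rotvec [ 0.001   0.0001 -0.    ]
```

View pics/b3.png

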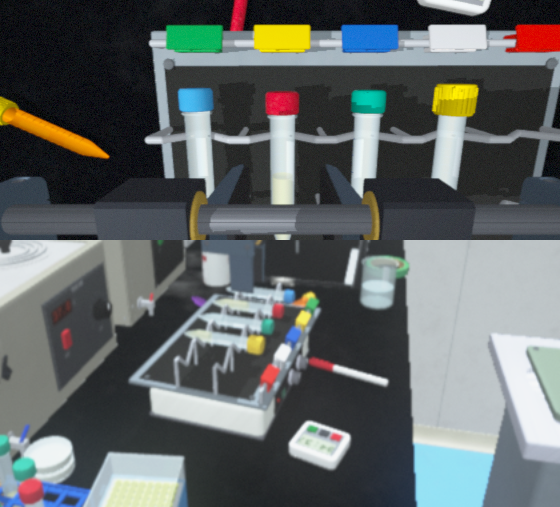

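The yellow tube rests in the white place (cap column 455), and red (column 282) is centred between the fingers.

>>> step_arm --plan '[0,-0.05,2.0,0,0,0,0,0,2.0,0,0,0,0,0,1.1,0,0,0,0,0,0.36,0,0,0,0,0,0,0,0,0]'

```text
time_s: 7.92
ee_pos: [554.7, 61.7, 109.4]
ee_rot: [-180.0, -0.1, 173.9]
force: [-0.7, 0.1, -0.5]
gripper_width: 39.6
gripper_force: 0.0
```

>>> step_arm --plan '[0,0,0,0,0,0,0,0,0,0,0,0,0,0,0,0,0,0,0,0,0,0,0,0,0,0,0,0,0,0]' --hand 1.0

```text
time_s: 8.33
ee_pos: [555.6, 60.9, 111.1]
ee_rot: [180.0, 0.1, 173.9]
force: [-0.0, 1.9, 1.6]
gripper_width: 15.7
gripper_force: 12.0
```

>>> step_arm --plan '[0,0,-1.2,0,0,0,0,0,-2.0,0,0,0,0,0,-1.8,0,0,0,0,2.0,-0.5,0,0,0,0,3.2,0,0,0,0]'

```text
time_s: 8.75
ee_pos: [561.9, 111.0, 167.9]
ee_rot: [180.0, 0.3, 173.7]
force: [0.0, -0.7, -0.1]
gripper_width: 15.1
gripper_force: 12.0
```

>>> step_arm --plan '[0,3.6,0,0,0,0,0,3.6,0,0,0,0,0,2.6,0,0,0,0,0,1.2,0,0,0,0,0,0.6,0,0,0,0]'

```text
time_s: 9.17
ee_pos: [573.0, 229.4, 165.4]
ee_rot: [180.0, 0.0, 174.0]
force: [0.6, -0.8, -1.2]
gripper_width: 15.3
gripper_force: 12.0
```

>>> step_arm --plan '[0,0,0,0,0,0,0,0,0,0,0,0,0,0,0,0,0,0]'

```text
time_s: 9.42
ee_pos: [572.9, 226.4, 165.5]
ee_rot: [-180.0, -0.0, 173.8]
force: [-0.0, -0.8, 0.6]
gripper_width: 15.2
gripper_force: 12.0
```

Run:
```python
from h import *
s=sensors.state();print(s["ee_pos"],s["force"],s["gripper_width"])
go(573.3,228.6,110,173.9)
```

```text
[572.94125359 226.36281686 165.47769343] [-0.03225093 -0.75369381  0.58903665] 15.172648908004074
tool shift cm [-0.01  0.23  5.55] rows 2.0
rotvec [-0.0007 -0.0003 -0.0016]
```

>>> step_arm --plan '[0,0.1,2.0,0,0,0,0,0,2.0,0,0,0,0,0,0.9,0,0,0,0,0,0.4,0,0,0,0,0,0.2,0,0,0]'

```text
time_s: 9.83
ee_pos: [572.8, 228.2, 110.8]
ee_rot: [-180.0, -0.1, 173.8]
force: [-4.0, -0.7, 8.9]
gripper_width: 15.2
gripper_force: 12.0
```

>>> step_arm --plan '[0,0,0,0,0,0,0,0,0,0,0,0,0,0,0,0,0,0]'

```text
time_s: 10.08
ee_pos: [573.6, 228.4, 111.3]
ee_rot: [-180.0, 0.1, 173.9]
force: [-0.2, -2.0, 1.9]
gripper_width: 15.4
gripper_force: 12.0
```

Seated. I release it, lift, and move back to yellow at place 1 (y −5.6 cm).

>>> step_arm --plan '[0,0,0,0,0,0,0,0,0,0,0,0,0,0,0,0,0,0,0,0,0,0,0,0,0,0,-1.5,0,0,0]' --hand 4.0

```text
time_s: 10.5
ee_pos: [571.4, 228.3, 122.8]
ee_rot: [-179.9, -0.3, 173.9]
force: [0.1, -0.5, -1.2]
gripper_width: 39.9
gripper_force: 0.0
```

>>> step_arm --plan '[0,0,-3.0,0,0,0,0,-1.0,-1.0,0,0,0,0,-2.6,0,0,0,0,0,-1.4,0,0,0,0,0,-0.6,0,0,0,0]'

```text
time_s: 10.92
ee_pos: [566.5, 170.9, 165.2]
ee_rot: [-180.0, -0.0, 173.8]
force: [0.6, -0.4, -0.4]
gripper_width: 40.0
gripper_force: 0.0
```

>>> step_arm --plan '[0,0,0,0,0,0,0,0,0,0,0,0,0,0,0,0,0,0]'

```text
time_s: 11.17
ee_pos: [567.2, 173.6, 164.9]
ee_rot: [180.0, -0.0, 173.9]
force: [0.0, -0.0, -0.5]
gripper_width: 39.9
gripper_force: 0.0
```

Run:
```python
from h import *
s=sensors.state();print(s["ee_pos"],s["force"],s["gripper_width"])
go(567.2,172.7,110,173.9)
p=viewer.grab_frame("wrist"); save(p,"w4")
q=viewer.grab_frame("side")
cv2.imwrite("pics/b4.png",np.vstack([p["img"][60:300,:,::-1],cv2.resize(q["img"][150:350,100:520,::-1],(560,267))]))
```

```text
[567.18502525 173.61314151 164.94605791] [ 0.01042749 -0.04984794 -0.45444749] 39.857222310522275
tool shift cm [-0.01 -0.09  5.49] rows 2.0
rotvec [ 0.0004 -0.0006 -0.0004]
```

View pics/b4.png

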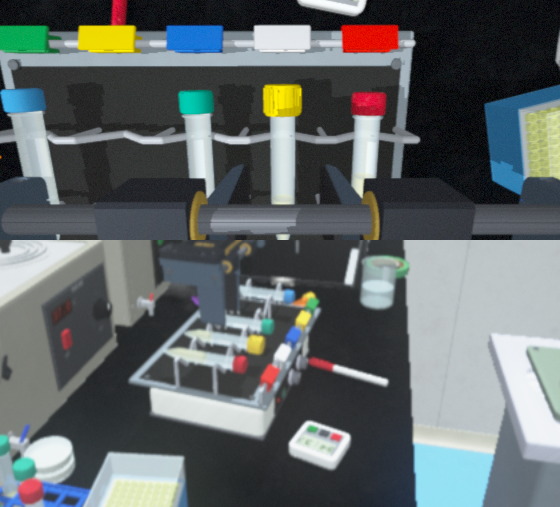

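Red rests in the red place (cap column 369), and yellow is centred (column 282). Next I move yellow to place 3.

>>> step_arm --plan '[0,-0.05,2.0,0,0,0,0,0,2.0,0,0,0,0,0,1.1,0,0,0,0,0,0.36,0,0,0,0,0,0,0,0,0]'

```text
time_s: 11.68
ee_pos: [566.6, 172.9, 109.8]
ee_rot: [-180.0, -0.1, 173.9]
force: [-0.4, -0.1, -0.3]
gripper_width: 40.0
gripper_force: 0.0
```

>>> step_arm --plan '[0,0,0,0,0,0,0,0,0,0,0,0,0,0,0,0,0,0,0,0,0,0,0,0,0,0,0,0,0,0]' --hand 1.0

```text
time_s: 12.1
ee_pos: [567.5, 172.4, 111.6]
ee_rot: [-180.0, 0.1, 173.9]
force: [-0.1, -0.9, 2.2]
gripper_width: 15.1
gripper_force: 12.0
```

>>> step_arm --plan '[0,0,-1.2,0,0,0,0,0,-2.0,0,0,0,0,0,-1.8,0,0,0,0,-2.0,-0.5,0,0,0,0,-3.2,0,0,0,0]'

```text
time_s: 12.52
ee_pos: [563.2, 122.8, 168.1]
ee_rot: [179.8, 0.3, 174.1]
force: [0.6, -0.2, -0.6]
gripper_width: 15.5
gripper_force: 12.0
```

>>> step_arm --plan '[0,-3.0,0,0,0,0,0,-2.0,0,0,0,0,0,-1.0,0,0,0,0,0,0,0,0,0,0,0,0,0,0,0,0]'

```text
time_s: 12.93
ee_pos: [555.4, 61.6, 166.0]
ee_rot: [179.9, 0.0, 173.8]
force: [0.6, -0.1, -0.8]
gripper_width: 15.2
gripper_force: 12.0
```

>>> step_arm --plan '[0,0,0,0,0,0]'

```text
time_s: 13.02
ee_pos: [555.5, 62.3, 165.9]
ee_rot: [179.9, 0.0, 173.9]
force: [0.4, 0.0, 0.6]
gripper_width: 15.7
gripper_force: 12.0
```

Run:
```python
from h import *
s=sensors.state();print(s["ee_pos"],s["force"],s["gripper_width"])
go(555.4,61.4,110,173.9)
```

```text
[555.46469627  62.31846381 165.89557   ] [0.36243541 0.00984892 0.63931111] 15.678105017520105
tool shift cm [-0.   -0.1   5.59] rows 2.0
rotvec [0.0009 0.0003 0.0002]
```

>>> step_arm --plan '[0,-0.08,2.0,0,0,0,0,0,2.0,0,0,0,0,0,0.9,0,0,0,0,0,0.4,0,0,0,0,0,0.22,0,0,0]'

```text
time_s: 13.43
ee_pos: [554.1, 61.1, 111.0]
ee_rot: [-180.0, -0.2, 173.9]
force: [-5.9, -0.4, 12.4]
gripper_width: 15.4
gripper_force: 12.0
```

>>> step_arm --plan '[0,0,0,0,0,0,0,0,0,0,0,0,0,0,0,0,0,0]'

```text
time_s: 13.68
ee_pos: [555.4, 61.0, 111.5]
ee_rot: [180.0, 0.0, 173.9]
force: [-2.4, -0.2, 3.8]
gripper_width: 15.4
gripper_force: 12.0
```

>>> step_arm --plan '[0,0,0,0,0,0,0,0,0,0,0,0,0,0,0,0,0,0,0,0,0,0,0,0,0,0,-1.5,0,0,0]' --hand 4.0

```text
time_s: 14.1
ee_pos: [553.3, 60.3, 123.2]
ee_rot: [-179.9, -0.3, 173.9]
force: [0.2, 0.2, -0.1]
gripper_width: 39.9
gripper_force: 0.0
```

>>> step_arm --plan '[0,0,-3.0,0,0,0,0,1.0,-1.0,0,0,0,0,2.6,0,0,0,0,0,1.4,0,0,0,0,0,0.6,0,0,0,0]'

```text
time_s: 14.52
ee_pos: [561.1, 118.3, 165.3]
ee_rot: [180.0, -0.0, 174.0]
force: [0.2, 1.1, 1.0]
gripper_width: 40.0
gripper_force: 0.0
```

>>> step_arm --plan '[0,0,0,0,0,0,0,0,0,0,0,0,0,0,0,0,0,0]'

```text
time_s: 14.77
ee_pos: [560.6, 115.6, 164.9]
ee_rot: [-179.9, -0.1, 173.9]
force: [0.5, -0.2, -0.0]
gripper_width: 40.0
gripper_force: 0.0
```

Run:
```python
from h import *
s=sensors.state();print(s["ee_pos"],s["force"],s["gripper_width"])
go(561.3,117.2,110,173.9)
p=viewer.grab_frame("wrist"); save(p,"w5")
q=viewer.grab_frame("side")
cv2.imwrite("pics/b5.png",np.vstack([p["img"][60:300,:,::-1],cv2.resize(q["img"][150:350,100:520,::-1],(560,267))]))
```

```text
[560.64481464 115.63603543 164.93387648] [ 0.53269793 -0.20307904 -0.03962148] 40.03786155564356
tool shift cm [-0.06  0.17  5.49] rows 2.0
rotvec [-0.0009 -0.0014 -0.0003]
```

View pics/b5.png

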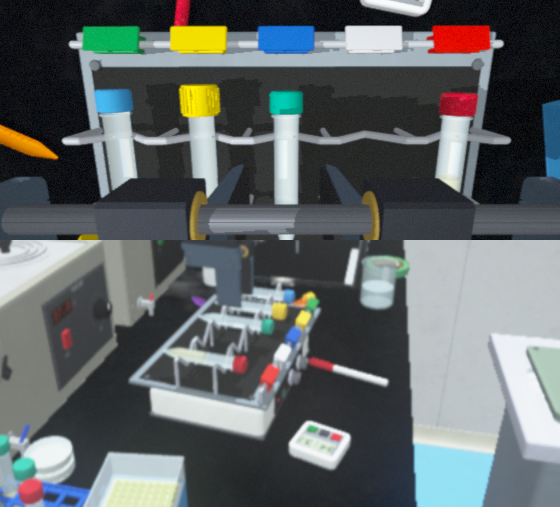

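Yellow rests in the yellow place (cap column 200), and green is centred (column 286). Next I move green to the spare place, +5.6 cm.

>>> step_arm --plan '[-0.02,0.12,2.0,0,0,0,0,0,2.0,0,0,0,0,0,1.1,0,0,0,0,0,0.36,0,0,0,0,0,0,0,0,0]'

```text
time_s: 15.28
ee_pos: [560.9, 116.9, 110.2]
ee_rot: [-180.0, -0.1, 173.9]
force: [0.7, 0.1, 0.3]
gripper_width: 40.3
gripper_force: 0.0
```

>>> step_arm --plan '[0,0,0,0,0,0,0,0,0,0,0,0,0,0,0,0,0,0,0,0,0,0,0,0,0,0,0,0,0,0]' --hand 1.0

```text
time_s: 15.7
ee_pos: [561.8, 116.8, 111.8]
ee_rot: [-180.0, 0.1, 173.9]
force: [0.6, -2.9, 1.9]
gripper_width: 15.2
gripper_force: 12.0
```

>>> step_arm --plan '[0,0,-1.2,0,0,0,0,0,-2.0,0,0,0,0,0,-1.8,0,0,0,0,2.0,-0.5,0,0,0,0,2.0,0,0,0,0]'

```text
time_s: 16.12
ee_pos: [566.9, 157.3, 168.6]
ee_rot: [179.9, 0.2, 173.8]
force: [0.5, 0.5, -0.4]
gripper_width: 15.4
gripper_force: 12.0
```

>>> step_arm --plan '[0,1.1,0,0,0,0,0,0.5,0,0,0,0,0,0,0,0,0,0,0,0,0,0,0,0,0,0,0,0,0,0]'

```text
time_s: 16.53
ee_pos: [567.1, 172.3, 165.6]
ee_rot: [-180.0, -0.1, 173.9]
force: [-0.5, 0.0, 0.4]
gripper_width: 15.3
gripper_force: 12.0
```

Run:
```python
from h import *
s=sensors.state();print(s["ee_pos"],s["force"],s["gripper_width"])
go(567.3,172.7,110,173.9)
```

```text
[567.08296268 172.32357273 165.6344285 ] [-0.48704974  0.03476619  0.36998375] 15.258606909813297
tool shift cm [-0.02  0.04  5.56] rows 2.0
rotvec [-0.0007 -0.0009 -0.0007]
```

Lower and release, then go to blue at place 4 (−16.8 cm).

>>> step_arm --plan '[-0.01,0,2.0,0,0,0,0,0,2.0,0,0,0,0,0,0.9,0,0,0,0,0,0.4,0,0,0,0,0,0.2,0,0,0]'

```text
time_s: 16.95
ee_pos: [566.6, 172.5, 111.4]
ee_rot: [-180.0, -0.2, 173.8]
force: [-6.0, -0.5, 11.9]
gripper_width: 15.6
gripper_force: 12.0
```

>>> step_arm --plan '[0,0,0,0,0,0,0,0,0,0,0,0,0,0,0,0,0,0]'

```text
time_s: 17.2
ee_pos: [567.6, 172.5, 111.8]
ee_rot: [-180.0, 0.0, 173.9]
force: [-1.3, -2.2, 3.1]
gripper_width: 15.5
gripper_force: 12.0
```

>>> step_arm --plan '[0,0,0,0,0,0,0,0,0,0,0,0,0,0,0,0,0,0,0,0,0,0,0,0,0,0,-1.5,0,0,0]' --hand 4.0

```text
time_s: 17.62
ee_pos: [565.8, 172.6, 123.5]
ee_rot: [-179.9, -0.3, 173.9]
force: [0.3, 0.3, -0.1]
gripper_width: 40.2
gripper_force: 0.0
```

>>> step_arm --plan '[0,0,-3.0,0,0,0,0,-1.0,-1.0,0,0,0,0,-3.6,0,0,0,0,0,-4.0,0,0,0,0,0,-4.0,0,0,0,0]'

```text
time_s: 18.03
ee_pos: [553.7, 46.4, 166.1]
ee_rot: [-180.0, 0.1, 174.0]
force: [0.6, -0.4, -0.5]
gripper_width: 40.1
gripper_force: 0.0
```

>>> step_arm --plan '[0,-2.8,0,0,0,0,0,-1.4,0,0,0,0,0,0,0,0,0,0,0,0,0,0,0,0,0,0,0,0,0,0]'

```text
time_s: 18.45
ee_pos: [549.6, 6.3, 165.9]
ee_rot: [180.0, 0.0, 173.9]
force: [-0.2, 0.8, 0.8]
gripper_width: 39.9
gripper_force: 0.0
```

Run:
```python
from h import *
s=sensors.state();print(s["ee_pos"],s["force"],s["gripper_width"])
go(549.4,6,110,173.9)
p=viewer.grab_frame("wrist"); save(p,"w6")
q=viewer.grab_frame("side")
cv2.imwrite("pics/b6.png",np.vstack([p["img"][60:300,:,::-1],cv2.resize(q["img"][150:350,100:520,::-1],(560,267))]))
```

```text
[549.64754162   6.32804229 165.94945592] [-0.15014782  0.75740494  0.82340465] 39.90055722309722
tool shift cm [ 0.02 -0.04  5.59] rows 2.0
rotvec [ 0.0006  0.0002 -0.0004]
```

View pics/b6.png

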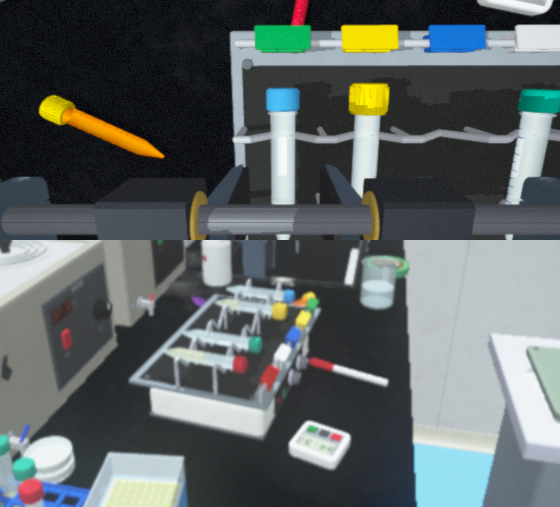

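Green lies in the spare place, and blue is centred (column 283). Next I move blue to place 2 (+11.2 cm).

>>> step_arm --plan '[0,0,2.0,0,0,0,0,0,2.0,0,0,0,0,0,1.1,0,0,0,0,0,0.4,0,0,0,0,0,0,0,0,0]'

```text
time_s: 18.97
ee_pos: [549.1, 6.8, 110.0]
ee_rot: [-180.0, -0.1, 174.0]
force: [-0.8, 0.0, -0.4]
gripper_width: 40.2
gripper_force: 0.0
```

>>> step_arm --plan '[0,0,0,0,0,0,0,0,0,0,0,0,0,0,0,0,0,0,0,0,0,0,0,0,0,0,0,0,0,0]' --hand 1.0

```text
time_s: 19.38
ee_pos: [550.0, 5.4, 111.8]
ee_rot: [-179.9, 0.1, 173.9]
force: [-0.5, -2.6, 1.1]
gripper_width: 15.3
gripper_force: 12.0
```

>>> step_arm --plan '[0,0,-1.2,0,0,0,0,0,-2.0,0,0,0,0,0,-1.8,0,0,0,0,2.0,-0.5,0,0,0,0,3.2,0,0,0,0]'

```text
time_s: 19.8
ee_pos: [556.3, 56.4, 168.4]
ee_rot: [180.0, 0.3, 173.7]
force: [1.5, 0.4, -0.5]
gripper_width: 15.5
gripper_force: 12.0
```

>>> step_arm --plan '[0,3.0,0,0,0,0,0,2.0,0,0,0,0,0,1.0,0,0,0,0,0,0,0,0,0,0,0,0,0,0,0,0]'

```text
time_s: 20.22
ee_pos: [561.3, 117.0, 165.9]
ee_rot: [-180.0, -0.0, 173.9]
force: [-0.1, -0.6, -0.4]
gripper_width: 15.4
gripper_force: 12.0
```

>>> step_arm --plan '[0,0,0,0,0,0]'

```text
time_s: 20.3
ee_pos: [561.3, 116.3, 166.0]
ee_rot: [-180.0, -0.0, 173.8]
force: [0.5, 0.2, -0.5]
gripper_width: 15.5
gripper_force: 12.0
```

Run:
```python
from h import *
s=sensors.state();print(s["ee_pos"],s["force"],s["gripper_width"])
go(561.4,117,110,173.9)
```

```text
[561.31321549 116.26768696 165.95624343] [ 0.49463019  0.18748171 -0.53756705] 15.525067373654993
tool shift cm [-0.    0.08  5.6 ] rows 2.0
rotvec [-0.0006 -0.0004 -0.001 ]
```

>>> step_arm --plan '[0,0.02,2.0,0,0,0,0,0,2.0,0,0,0,0,0,0.9,0,0,0,0,0,0.4,0,0,0,0,0,0.2,0,0,0]'

```text
time_s: 20.72
ee_pos: [560.8, 116.8, 111.4]
ee_rot: [-180.0, -0.1, 173.8]
force: [-5.6, -0.5, 10.7]
gripper_width: 15.3
gripper_force: 12.0
```

>>> step_arm --plan '[0,0,0,0,0,0,0,0,0,0,0,0,0,0,0,0,0,0]'

```text
time_s: 20.97
ee_pos: [561.9, 116.9, 111.8]
ee_rot: [-180.0, 0.1, 173.9]
force: [-1.5, -1.4, 3.5]
gripper_width: 15.3
gripper_force: 12.0
```

>>> step_arm --plan '[0,0,0,0,0,0,0,0,0,0,0,0,0,0,0,0,0,0,0,0,0,0,0,0,0,0,-1.5,0,0,0]' --hand 4.0

```text
time_s: 21.38
ee_pos: [559.8, 117.3, 123.6]
ee_rot: [-179.9, -0.3, 173.9]
force: [-0.1, -0.9, 0.3]
gripper_width: 39.4
gripper_force: 0.0
```

>>> step_arm --plan '[0,0,-3.0,0,0,0,0,1.0,-1.0,0,0,0,0,2.6,0,0,0,0,0,1.4,0,0,0,0,0,0.6,0,0,0,0]'

```text
time_s: 21.8
ee_pos: [567.5, 175.0, 165.8]
ee_rot: [180.0, -0.0, 174.0]
force: [0.2, 0.4, -0.2]
gripper_width: 40.1
gripper_force: 0.0
```

>>> step_arm --plan '[0,0,0,0,0,0,0,0,0,0,0,0,0,0,0,0,0,0]'

```text
time_s: 22.05
ee_pos: [567.1, 172.5, 165.4]
ee_rot: [-179.9, -0.1, 173.9]
force: [-0.1, -0.4, 0.5]
gripper_width: 40.1
gripper_force: 0.0
```

Run:
```python
from h import *
s=sensors.state();print(s["ee_pos"],s["force"],s["gripper_width"])
go(567.3,172.7,110,173.9)
p=viewer.grab_frame("wrist"); save(p,"w7")
q=viewer.grab_frame("side")
cv2.imwrite("pics/b7.png",np.vstack([p["img"][60:300,:,::-1],cv2.resize(q["img"][150:350,100:520,::-1],(560,267))]))
```

```text
[567.06286065 172.48390456 165.38422067] [-0.10620094 -0.40700196  0.46514709] 40.06193374763225
tool shift cm [-0.03  0.03  5.54] rows 2.0
rotvec [-0.001  -0.0013 -0.0004]
```

View pics/b7.png

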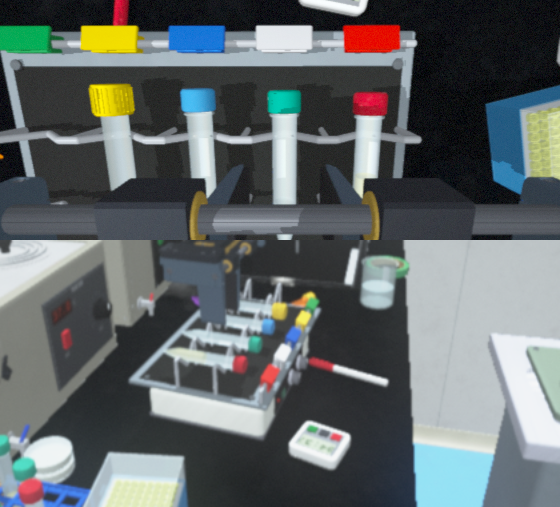

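Blue is in the blue place, and green is centred (column 284). Last transfer: green to place 4 (−16.8 cm).

>>> step_arm --plan '[0,0,2.0,0,0,0,0,0,2.0,0,0,0,0,0,1.1,0,0,0,0,0,0.4,0,0,0,0,0,0,0,0,0]'

```text
time_s: 22.57
ee_pos: [566.9, 172.7, 110.1]
ee_rot: [-180.0, -0.1, 173.9]
force: [0.2, -0.1, 0.5]
gripper_width: 40.1
gripper_force: 0.0
```

>>> step_arm --plan '[0,0,0,0,0,0,0,0,0,0,0,0,0,0,0,0,0,0,0,0,0,0,0,0,0,0,0,0,0,0]' --hand 1.0

```text
time_s: 22.98
ee_pos: [567.9, 172.5, 111.8]
ee_rot: [-179.9, 0.1, 173.9]
force: [-0.5, -2.7, 2.1]
gripper_width: 15.3
gripper_force: 12.0
```

>>> step_arm --plan '[0,0,-1.2,0,0,0,0,0,-2.0,0,0,0,0,0,-1.8,0,0,0,0,-2.0,-0.5,0,0,0,0,-3.2,0,0,0,0]'

```text
time_s: 23.4
ee_pos: [563.6, 123.6, 168.3]
ee_rot: [179.8, 0.3, 174.1]
force: [0.2, -1.0, -0.8]
gripper_width: 15.4
gripper_force: 12.0
```

>>> step_arm --plan '[0,-3.6,0,0,0,0,0,-3.6,0,0,0,0,0,-2.6,0,0,0,0,0,-1.2,0,0,0,0,0,-0.6,0,0,0,0]'

```text
time_s: 23.82
ee_pos: [549.5, 4.8, 166.3]
ee_rot: [180.0, 0.0, 173.7]
force: [0.4, 0.5, -0.1]
gripper_width: 15.7
gripper_force: 12.0
```

>>> step_arm --plan '[0,0,0,0,0,0,0,0,0,0,0,0,0,0,0,0,0,0,0,0,0,0,0,0]'

```text
time_s: 24.15
ee_pos: [549.8, 7.4, 166.0]
ee_rot: [180.0, 0.0, 174.0]
force: [-0.1, -0.3, -0.8]
gripper_width: 15.3
gripper_force: 12.0
```

Run:
```python
from h import *
s=sensors.state();print(s["ee_pos"],s["force"],s["gripper_width"])
go(549.4,5.7,110,173.9)
```

```text
[549.80063114   7.41939997 165.98260047] [-0.08329636 -0.32577857 -0.84040669] 15.349501709966857
tool shift cm [ 0.02 -0.18  5.6 ] rows 2.0
rotvec [0.0005 0.0001 0.0012]
```

>>> step_arm --plan '[0,-0.08,2.0,0,0,0,0,0,2.0,0,0,0,0,0,0.9,0,0,0,0,0,0.4,0,0,0,0,0,0.2,0,0,0]'

```text
time_s: 24.57
ee_pos: [548.6, 5.4, 111.4]
ee_rot: [-179.9, -0.2, 174.0]
force: [-7.4, -1.3, 14.4]
gripper_width: 15.2
gripper_force: 12.0
```

>>> step_arm --plan '[0,0,0,0,0,0,0,0,0,0,0,0,0,0,0,0,0,0]'

```text
time_s: 24.82
ee_pos: [549.7, 5.4, 111.8]
ee_rot: [-180.0, 0.0, 173.9]
force: [-2.7, -0.7, 4.5]
gripper_width: 15.5
gripper_force: 12.0
```

>>> step_arm --plan '[0,0,0,0,0,0,0,0,0,0,0,0,0,0,0,0,0,0,0,0,0,0,0,0,0,0,-1.5,0,0,0]' --hand 4.0

```text
time_s: 25.23
ee_pos: [547.8, 5.5, 123.7]
ee_rot: [-180.0, -0.3, 173.9]
force: [-0.6, -0.3, -0.3]
gripper_width: 39.6
gripper_force: 0.0
```

>>> step_arm --plan '[0,0,-3.5,0,0,0,0,0,-4.0,0,0,0,4.0,0,-1.0,0,0,0,4.0,2.0,0,0,0,0,4.0,3.0,0,0,0,0]'

```text
time_s: 25.65
ee_pos: [443.1, 60.1, 212.0]
ee_rot: [180.0, 0.1, 173.7]
force: [-0.4, 0.8, 0.5]
gripper_width: 39.7
gripper_force: 0.0
```

>>> step_arm --plan '[2.0,3.5,-2.0,0,0,0,0,3.0,-2.0,0,0,0,0,0,0,0,0,0,0,0,0,0,0,0]'

```text
time_s: 25.98
ee_pos: [433.0, 125.8, 250.6]
ee_rot: [179.9, 0.2, 174.1]
force: [0.0, -0.2, -0.1]
gripper_width: 40.0
gripper_force: 0.0
```

Run:
```python
from h import *
s=sensors.state();print(s["time_s"],s["ee_pos"],s["force"])
p=viewer.grab_frame("top"); save(p,"t8")
q=viewer.grab_frame("side")
cv2.imwrite("pics/b8.png",np.vstack([cv2.resize(p["img"][160:320,130:370,::-1],(450,300),interpolation=2),cv2.resize(q["img"][170:320,170:395,::-1],(450,300),interpolation=2)]))
```

```text
25.9833 [432.99761727 125.81127708 250.58653186] [ 0.04977048 -0.222236   -0.09010561]
```

View pics/b8.png

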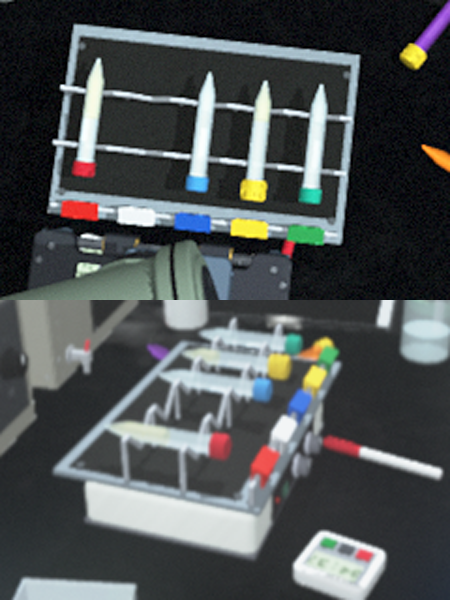

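All four tubes lie in their matching places: red, blue, yellow and green caps line up with their clips. The white place is empty and the arm is clear.

```bash
python3 -c "
from workcell import env
print(env.job_done())"
```

```text
the job is handed in; nothing more can be done
None
```

The job is handed in: the final pictures show all four tubes in the V-places matching their caps, cap at the clip end, with the white-clip place empty; the arm took about 26 s.

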